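# Put the felt wheels and compound bars back in their trays

## Task

Put the polishing supplies away: lay each of the two pale felt wheels and the two bars of polishing compound (the long green one and the short off-white one) in the empty wooden tray made for its shape and size, so the large wheel goes in the large round tray, the small wheel in the small round tray, the long bar in the long tray and the short bar in the short tray. Each must lie flat on the floor of its recess, inside the rim, the same side up as it lay on the bench.

Things in the scene. Friction and masses are not known exactly. Their poses are not given: they have to be found in the camera images.
- large_wheel: Large felt polishing wheel: a plain pale grey disc of diameter 52 mm, 14 mm thick. Loose, lying flat on the bench at the start. Origin: centre of its underside; z up. Take it by the rim from above. Note: a tall hood stands on the left from y = 0.39 m on, its front edge at x = 0.44 m, and a lamp hangs at about x = 0.36, y = 0.26, z = 0.7 m.
- small_wheel: Small felt polishing wheel: a plain pale grey disc of diameter 34 mm, 11 mm thick. Loose, lying flat on the bench at the start. Origin: centre of its underside; z up. Take it by the rim from above. Note: behind the row of trays, for y from -0.33 to 0.07 m, a machine hood with a clear guard overhangs the bench beyond x = 0.53 m from 0.16 m up; keep the gripper and wrist in front of it.
- long_bar: Long bar of polishing compound (green block, one end of its top worn hollow): 34 mm wide along its x, 88 mm long along its y, 29 mm high. Loose, lying flat on the bench at the start. Origin: centre of its underside; z up. Take it across its 34 mm width (closing along its x) from above. At the start its length lies across the bench (world y), within 13 degrees.
- short_bar: Short bar of polishing compound (off-white block, one end of its top worn hollow): 30 mm wide along its x, 60 mm long along its y, 26 mm high. Loose, lying flat on the bench at the start. Origin: centre of its underside; z up. Take it across its 30 mm width (closing along its x) from above. At the start its length lies across the bench (world y), within 13 degrees.
- large_round_tray: Large round tray for the large wheel. Fixed to the bench. Brown wooden rim 5 mm wide whose top is 5 mm above the bench, round a recess with a grey felt-lined floor 2 mm above the bench (so the recess is 3 mm deep). Origin: centre of the underside, on the bench; z up. Recess 68 mm in diameter, 78 mm over all.
- small_round_tray: Small round tray for the small wheel. Fixed to the bench. Brown wooden rim 5 mm wide whose top is 5 mm above the bench, round a recess with a grey felt-lined floor 2 mm above the bench (so the recess is 3 mm deep). Origin: centre of the underside, on the bench; z up. Recess 50 mm in diameter, 60 mm over all.
- long_tray: Long rectangular tray for the long bar. Fixed to the bench. Brown wooden rim 5 mm wide whose top is 5 mm above the bench, round a recess with a grey felt-lined floor 2 mm above the bench (so the recess is 3 mm deep). Origin: centre of the underside, on the bench; z up. Recess 50 mm along its x, 104 mm along its y; 60 x 114 mm over all. Its length points away from the robot (world x), within 13 degrees. The bar may lie either way round.
- short_tray: Short rectangular tray for the short bar. Fixed to the bench. Brown wooden rim 5 mm wide whose top is 5 mm above the bench, round a recess with a grey felt-lined floor 2 mm above the bench (so the recess is 3 mm deep). Origin: centre of the underside, on the bench; z up. Recess 46 mm along its x, 76 mm along its y; 56 x 86 mm over all. Its length points away from the robot (world x), within 13 degrees. The bar may lie either way round.
Not all that is in view belongs to the job. What is shaped like the small_wheel but pink or turquoise is not meant.

How it is judged:
By the outcome, as a careful person would: the job done as asked, in the order asked, and still so for the second after the job is handed in, with the robot touching nothing.
It also fails if it takes over 131 s, if anything falls off the work surface, if the arm or the gripper's body presses on something with over 40 N, if the wrist force passes 120 N, or if a joint passes its speed limit or range.

## Robot

A 6-joint arm with a two-finger parallel gripper is mounted at the origin on a cart in front of the work surface, level with it; the furniture and walls round the work are solid. World frame = base frame: x ahead of the robot, y to its left, z up, the work surface at z = 0. Lengths are in m, angles in rad, forces in N, time in s.
With the tool pointing down it reaches from about 0.275 to 0.975 m from the base axis. Payload 8.4 kg.
Tool frame: the origin (TCP) lies at the very end of the fingers, on their centre line; the grasp point (between the pads) lies 19 mm behind it; z points along the fingers, y is the line along which they close (so a half turn about z gives the same grasp; the last joint's range is limited). The gripper opens to 92 mm and grips with 3 to 60 N. Pads are 20 mm wide; open, the fingers measure 128 mm over their backs; the gripper's body (75 mm by 189 mm) begins 69 mm behind the grasp point.
Start: joints at [-1.138, 0.353, 1.633, -0, 1.155, -0.002], TCP at [0.263, -0.567, 0.215] pointing down, gripper open.
Joint ranges: [-2.63, 2.63], [-0.92, 2.1], [0.06, 2.66], [-1.3, 4.44], [0, 2.69], [-3.02, 3.02]. Speed limits (rad/s): [2.22, 2.22, 2.79, 3.14, 3.14, 3.14].

## Interface

Orientations are given as a rotation vector (axis times angle).
In Python, from workcell import sensors, get_image, camera_info, ctrl gives the robot as it stands.
- The arm moves only by the tool jog_arm, never from a script. Its argument "targets" is a list of rows, each a list of 3 entries, a list of its own where there are three numbers: the turn, a rotation vector about the tool's x, y, z in rad, then the shift along the tool's x, y, z in mm, then the gripper command: -1 is shut, 1 is fully open, values between are in proportion. A call has 1 to 8 rows; each row shifts and turns the commanded pose from where the row before left it, along the tool's axes as they then stand; what a row does not reach is not made up. A row lasts 1/10 s, in which the tool goes at most 50 mm and 8.59 degrees, less where a joint would pass 70% of its speed; a pose out of reach is approached as far as the arm can. A call is refused whole if a number of a shift passes 50 or a number of a turn 0.15, either way. A call with a gripper value outside its range is refused whole. The fingers move at their own pace and stop on an object; "squeeze" is the grip in N (left out, the last holds). Time passes only in rows, so rows that do not move let the fingers close. It gives the time, the measured TCP pose, the force, the opening and the grip force at its end, in the units of the state.
- sensors.get_state(): the state, without advancing time (a new reading comes with each control period).
- get_image(name): name is "scene" or "top" or "wrist"; returns (picture, depth): 384x512x3 uint8, red, green, blue; 384x512 float32, m along the optical axis (not along the pixel's ray), 0 where there is no reading.
- camera_info(name): a dict with "camera_matrix" (3x3 intrinsics, pixels), "rvec" (rotation vector, rad) and "tvec" (3), from world to camera coordinates, as OpenCV has them. Camera axes: x right, y down, z forward; pixel columns grow to the right and rows downward; lengths in m; the calibration is good to about 2 mm. A picture is of the moment at which its call begins: read the wrist's pose just before it. camera_info takes no time and is no camera call; for the wrist camera it gives the pose at the moment of the call.
- ctrl.hand_in(): hands the job in; it is judged then, once.
The state is a dict: "time": time; "joint_pos": joint angles; "joint_velocities": joint speeds; "effort": joint torques, N m; "eef_pos": TCP position; "tcp_rot": TCP orientation; "contact_force": force on the tool from outside, world axes, zero at the start; "torque": the same for the moment, N m; "gripper_width": finger opening in m; "gripper_force": force on a finger pad.
Only numpy, scipy, OpenCV 4.12 (cv2) and the standard library are available. Lean on these libraries where they do the work, as an engineer would, in place of code of your own. Each camera call takes 0.05 s, during which the arm holds its last target. There are 200 camera calls.

## Working session

There is one attempt and no reset: what is moved stays moved. The work goes in short steps, Python scripts to look and compute and a tool call to move; the robot and the scene stay as the last step left them, time stands still between calls to the robot, and variables do not carry over. Pictures are saved under pics/ and viewed, at most 14 in all, crops included, and the job is handed in when it is done.

Besides the shell and the picture viewer there is one more tool, called after "Request:" as a command line: name --argument value ..., lists and objects as JSON in quotes. jog_arm: Moves the arm, as the interface text tells. Its arguments: {"type":"object","properties":{"targets":{"type":"array","items":{"type":"array"}},"squeeze":{"type":"number"}},"required":["targets"]}

```bash
mkdir -p pics; ls; python3 - <<'E'
from workcell import sensors,get_image,camera_info
import cv2,numpy as np
s=sensors.get_state();print({k:np.round(v,3).tolist() for k,v in s.items()})
for n in("top","scene"):
    im,d=get_image(n);cv2.imwrite(f"pics/{n}0.png",cv2.cvtColor(im,cv2.COLOR_RGB2BGR));np.save(n+"d.npy",d)
    print(n,camera_info(n))
E
```

```text
pics
{'time': 0.0, 'joint_pos': [-1.138, 0.354, 1.634, 0.0, 1.155, -0.002], 'joint_velocities': [0.001, 0.0, 0.001, -0.001, -0.001, 0.001], 'effort': [-0.002, -59.385, -33.422, 0.07, 0.024, -0.0], 'eef_pos': [0.263, -0.566, 0.214], 'tcp_rot': [-3.066, -0.677, 0.0], 'contact_force': [-0.967, -0.094, -0.095], 'torque': [0.023, -0.013, -0.02], 'gripper_force': 0.0, 'gripper_width': 0.092}
top {'camera_matrix': array([[409.19549652,   0.        , 265.43922522],
       [  0.        , 409.19549652, 190.06203955],
       [  0.        ,   0.        ,   1.        ]]), 'rvec': array([ 2.18565842, -2.19182495,  0.08997803]), 'tvec': array([0.09452579, 0.56598719, 0.89089656])}
scene {'camera_matrix': array([[371.22376512,   0.        , 256.5585787 ],
       [  0.        , 371.22376512, 192.60582337],
       [  0.        ,   0.        ,   1.        ]]), 'rvec': array([ 1.03063302, -2.22082781,  1.23244215]), 'tvec': array([0.45279837, 0.23260992, 0.69266856])}
```

View pics/top0.png

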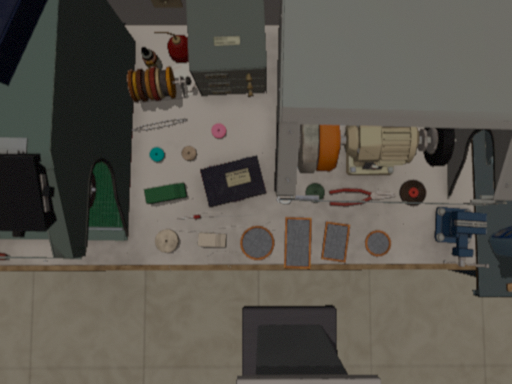

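View pics/scene0.png

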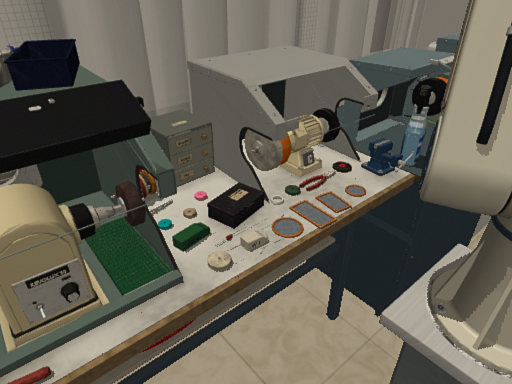

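The top view shows these positions in pixels:
- **Supplies:** large wheel (167,241), small wheel (189,153), green bar (166,193), off-white bar (212,240).
- **Trays:** large round (257,242), long (298,243), short (335,242), small round (378,243).
- **Not part of the job:** pink disc (219,131) and turquoise disc (157,154).

Next I'll measure the supplies and trays.

```bash
cat > h.py <<'E'
import numpy as np,cv2
from workcell import sensors,get_image,camera_info
def world(name,d,info=None):
    c=info or camera_info(name);K=c["camera_matrix"];R=cv2.Rodrigues(np.array(c["rvec"]))[0]
    v,u=np.mgrid[:d.shape[0],:d.shape[1]]
    p=np.dstack([(u-K[0,2])*d/K[0,0],(v-K[1,2])*d/K[1,1],d])
    return (p-np.array(c["tvec"]).ravel())@R   # R^T (p-t)
def pose():
    s=sensors.get_state();R=cv2.Rodrigues(np.array(s["tcp_rot"]))[0]
    return np.array(s["eef_pos"]),R
def rect(P):
    (c,(w,h),a)=cv2.minAreaRect((P[:,:2]*1000).astype(np.float32))
    if w>h: w,h,a=h,w,a+90   # a = world angle (deg) of short side
    return np.round(c,1),np.round([w,h],1),round((a+90)%180-90,1)
def shift(dw):  # world mm -> tool mm
    return np.round(pose()[1].T@np.array(dw),1)
E
python3 - <<'E'
from h import *
im=cv2.imread("pics/top0.png");d=np.load("topd.npy");W=world("top",d)
hsv=cv2.cvtColor(im,cv2.COLOR_BGR2HSV)
print("bench z",np.median(W[205:225,100+40:200,2]),np.median(W[252:262,200:250,2]))
for n,(u,v),r in [("LW",(167,241),16),("SW",(189,153),11),("LB",(166,193),26),("SB",(212,240),17)]:
    w=W[v-r:v+r+1,u-r:u+r+1].reshape(-1,3);w=w[w[:,2]>.006]
    print(n,rect(w),len(w),np.percentile(w[:,2],[5,50,95]).round(4))
m=cv2.inRange(hsv,(0,90,40),(20,255,255))
for n,(u,v),r in [("LT",(257,242),21),("LoT",(298,243),27),("ShT",(335,242),22),("ST",(378,243),16)]:
    k=np.zeros_like(m);k[v-r:min(v+r+1,266),u-r:u+r+1]=1
    if n=="LoT":k[:,:282]=0;k[:,315:]=0
    if n=="ShT":k[:,:318]=0;k[:,352:]=0
    k=(m>0)&(k>0);w=W[k]
    print(n,rect(w),len(w),np.median(w[:,2]).round(4))
big=cv2.resize(im[110:275,120:400],None,fx=2.8,fy=2.8,interpolation=cv2.INTER_NEAREST);cv2.imwrite("pics/crop.png",big)
E
```

```text
bench z 0.00024503703908110996 0.0002827387798068978
LW (array([457.6, 218.2]), array([ 61.6, 240.5]), 5.6) 448 [0.0109 0.0142 0.017 ]
SW (array([576.9, 193.6]), array([ 32., 239.]), -45.1) 175 [0.008  0.0113 0.0137]
LB (array([521.1, 236.8]), array([ 78.5, 262.4]), -25.6) 698 [0.0142 0.0279 0.0312]
SB (array([464.9, 169.7]), array([ 41.8, 147.5]), 11.4) 399 [0.0165 0.0246 0.028 ]
LT (array([449.6, 112.6]), array([75.6, 76.6]), 33.4) 239 0.0049
LoT (array([452.5,  19.6]), array([ 72.2, 107.8]), 89.5) 286 0.0052
ShT (array([448.9, -63.6]), array([56.4, 90.5]), 82.1) 269 0.0053
ST (array([483.6, -46.8]), array([ 58.7, 292.5]), -17.6) 188 0.005
```

View pics/crop.png

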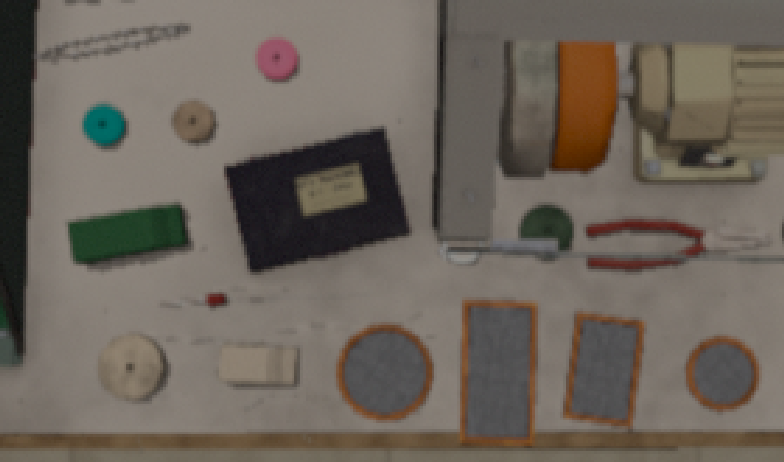

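The crop confirms the layout. The beige disc at crop (193,121) is the small wheel, and there are red and thin odds and ends around crop (215,300). Zero-depth and outlier pixels skewed the rectangles, so I'll filter them out.

```bash
python3 - <<'E'
from h import *
im=cv2.imread("pics/top0.png");d=np.load("topd.npy");W=world("top",d)
hsv=cv2.cvtColor(im,cv2.COLOR_BGR2HSV)
m=cv2.inRange(hsv,(0,90,40),(20,255,255))>0
ok=(d>0)&(W[...,2]<.04)
def big(k):
    n,l,s,_=cv2.connectedComponentsWithStats(k.astype(np.uint8),connectivity=8)
    return l==1+np.argmax(s[1:,4])
for n,(u,v),(a,b),h in [("LW",(167,241),(16,16),.014),("SW",(189,153),(11,11),.011),("LB",(166,193),(26,16),.029),("SB",(212,240),(19,13),.026),("LT",(257,242),(21,21),0),("LoT",(298,243),(16,27),0),("ShT",(335,242),(17,23),0),("ST",(378,243),(16,16),0)]:
    k=np.zeros_like(m);k[v-b:v+b+1,u-a:u+a+1]=1
    k&=ok&((W[...,2]>h*.6) if h else m&(W[...,2]<.012)&(W[...,2]>.001))
    k=big(k);w=W[k];c,r=cv2.minEnclosingCircle((w[:,:2]*1000).astype(np.float32))
    print(n,rect(w),"circ",np.round(c,1),round(r,1),"mid",w.mean(0).round(4))
E
```

```text
LW (array([454. , 313.4]), array([48.9, 50.9]), 0.7) circ [454.1 313.6] 26.1 mid [0.4542 0.3132 0.0141]
SW (array([650.2, 266.5]), array([32. , 32.3]), -44.3) circ [651.  266.8] 17.2 mid [0.6507 0.2666 0.0113]
LB (array([559.7, 316.2]), array([34.3, 87.5]), 10.8) circ [558.3 316. ] 44.9 mid [0.5595 0.3157 0.0272]
SB (array([456. , 212.3]), array([29.9, 60.1]), -3.6) circ [458.5 212.5] 31.8 mid [0.4564 0.2125 0.0238]
LT (array([449.5, 113.2]), array([73.8, 74.2]), -0.0) circ [449.5 112.8] 38.5 mid [0.4488 0.1127 0.0049]
LoT (array([447.9,  21.6]), array([ 60.3, 117.1]), 87.7) circ [449.2  22.1] 63.3 mid [0.4464 0.0206 0.0052]
ShT (array([451.2, -63.9]), array([56.4, 85.4]), 82.1) circ [451.  -64.1] 49.2 mid [ 0.4511 -0.0635  0.0053]
ST (array([ 447.6, -159. ]), array([56.8, 58. ]), -88.1) circ [ 447.7 -159.4] 29.6 mid [ 0.4476 -0.1581  0.0051]
```

Request:
jog_arm --targets '[[[0, 0, -0.142], [0, 0, 0], 1], [[0, 0, -0.142], [0, 0, 0], 1], [[0, 0, -0.142], [0, 0, 0], 1], [[0, 0, -0.142], [0, 0, 0], 1], [[0, 0, -0.142], [0, 0, 0], 1], [[0, 0, -0.142], [0, 0, 0], 1], [[0, 0, -0.142], [0, 0, 0], 1], [[0, 0, -0.142], [0, 0, 0], 1]]' --squeeze 20

```text
time: 0.9
eef_pos: [0.2631, -0.5666, 0.2142]
tcp_rot: [-2.214, -2.227, -0.0]
contact_force: [0.1, -0.5, 0.7]
gripper_width: 0.092
gripper_force: 0.0
```

```bash
python3 - <<'E'
from h import *
p,R=pose();print(p,R.round(3))
c=camera_info("wrist");Rc=cv2.Rodrigues(c["rvec"])[0];C=-Rc.T@np.ravel(c["tvec"])
print("cam in tool",R.T@(C-p),"axis",R.T@Rc.T[:,2])
E
```

```text
[ 0.26314968 -0.56657128  0.21415636] [[-0.006  1.    -0.   ]
 [ 1.     0.006  0.001]
 [ 0.001 -0.    -1.   ]]
cam in tool [ 0.08151738  0.00097617 -0.16923014] axis [-2.87199515e-01  8.33215971e-04  9.57870422e-01]
```

Request:
jog_arm --targets '[[[0, 0, 0], [47, 6, 0], 1], [[0, 0, 0], [47, 6, 0], 1], [[0, 0, 0], [47, 6, 0], 1], [[0, 0, 0], [47, 8, 0], 1], [[0, 0, 0], [47, 8, 0], 1], [[0, 0, 0], [47, 10, 0], 1], [[0, 0, 0], [47, 10, 0], 1], [[0, 0, 0], [47, 10, 0], 1]]'

```text
time: 1.7
eef_pos: [0.327, -0.189, 0.2145]
tcp_rot: [2.222, 2.221, 0.0]
contact_force: [1.2, 0.3, -0.1]
gripper_width: 0.0919
gripper_force: 0.0
```

Request:
jog_arm --targets '[[[0, 0, -0.15], [0, 0, 10], 1], [[0, 0, -0.15], [0, 0, 15], 1], [[0, 0, -0.15], [0, 0, 15], 1], [[0, 0, -0.15], [0, 0, 15], 1], [[0, 0, -0.15], [0, 0, 15], 1], [[0, 0, -0.15], [0, 0, 15], 1], [[0, 0, -0.15], [0, 0, 10], 1], [[0, 0, -0.15], [0, 0, 0], 1]]'

```text
time: 2.5
eef_pos: [0.3262, -0.1902, 0.1182]
tcp_rot: [-0.569, -3.087, -0.002]
contact_force: [0.3, -0.0, -0.6]
gripper_width: 0.092
gripper_force: 0.0
```

Request:
jog_arm --targets '[[[0, 0, -0.15], [0, 0, 0], 1], [[0, 0, -0.15], [0, 0, 0], 1], [[0, 0, -0.07], [0, 0, 0], 1], [[0, 0, 0], [0, 0, 0], 1]]'

```text
time: 2.9
eef_pos: [0.3271, -0.1908, 0.1195]
tcp_rot: [0.0, -3.141, -0.0]
contact_force: [-0.4, -0.3, 0.3]
gripper_width: 0.092
gripper_force: 0.0
```

Request:
jog_arm --targets '[[[0, 0, 0], [-8, 48, 0], 1], [[0, 0, 0], [-8, 48, 0], 1], [[0, 0, 0], [-8, 48, 0], 1], [[0, 0, 0], [-8, 48, 0], 1], [[0, 0, 0], [-8, 48, 0], 1], [[0, 0, 0], [-8, 48, 0], 1], [[0, 0, 0], [-8, 48, 0], 1], [[0, 0, 0], [-8, 48, 0], 1]]'

```text
time: 3.7
eef_pos: [0.3914, 0.1954, 0.1197]
tcp_rot: [0.005, 3.141, 0.0]
contact_force: [1.0, 0.4, 0.1]
gripper_width: 0.0918
gripper_force: 0.0
```

Request:
jog_arm --targets '[[[0, 0, -0.145], [0, 0, 0], 1], [[0, 0, -0.145], [0, 0, 0], 1], [[0, 0, -0.145], [0, 0, 0], 1], [[0, 0, -0.145], [0, 0, 0], 1], [[0, 0, -0.145], [0, 0, 0], 1], [[0, 0, -0.145], [0, 0, 0], 1], [[0, 0, -0.145], [0, 0, 0], 1], [[0, 0, -0.145], [0, 0, 0], 1]]'

```text
time: 4.5
eef_pos: [0.3914, 0.193, 0.1195]
tcp_rot: [1.725, -2.625, -0.0]
contact_force: [0.0, 0.7, -0.0]
gripper_width: 0.0915
gripper_force: 0.0
```

Request:
jog_arm --targets '[[[0, 0, -0.145], [0, 0, 0], 1], [[0, 0, -0.145], [0, 0, 0], 1], [[0, 0, -0.12], [0, 0, 0], 1], [[0, 0, 0], [-30, -15, 0], 1], [[0, 0, 0], [-30, -15, 0], 1], [[0, 0, 0], [-30, -15, 0], 1], [[0, 0, 0], [-30, -15, 0], 1], [[0, 0, 0], [0, 0, 0], 1]]'

```text
time: 5.3
eef_pos: [0.4538, 0.3163, 0.1197]
tcp_rot: [-2.216, 2.222, -0.0]
contact_force: [0.0, -0.3, 0.5]
gripper_width: 0.0922
gripper_force: 0.0
```

```bash
python3 - <<'E'
from h import *
im,d=get_image("wrist");cv2.imwrite("pics/w1.png",cv2.cvtColor(im,cv2.COLOR_RGB2BGR))
p,R=pose();print(p,R[:,1]);print(shift(np.array([454,313.5,5])-p*1000))
W=world("wrist",d);k=(d>0)&(W[...,2]>.009)&(W[...,2]<.016)&(np.hypot(W[...,0]-.454,W[...,1]-.3135)<.04)
w=W[k];print(len(w),rect(w),cv2.minEnclosingCircle((w[:,:2]*1000).astype(np.float32)))
E
```

```text
[0.45217133 0.31420547 0.11924659] [-9.99997539e-01  2.21717635e-03 -7.84951994e-05]
[  0.7  -1.8 114.2]
1799 (array([453. , 312.5]), array([51.1, 51.4]), 62.5) ((453.2289733886719, 312.80596923828125), 26.070819854736328)
```

Request:
jog_arm --targets '[[[0, 0, 0], [1, -1, 35], 1], [[0, 0, 0], [0, 0, 35], 1], [[0, 0, 0], [0, 0, 30], 1], [[0, 0, 0], [0, 0, 14], 1], [[0, 0, 0], [0, 0, 0], 1], [[0, 0, 0], [0, 0, 0], -1], [[0, 0, 0], [0, 0, 0], -1], [[0, 0, 0], [0, 0, 0], -1]]'

```text
time: 6.15
eef_pos: [0.4536, 0.3125, 0.0069]
tcp_rot: [-2.218, 2.222, -0.001]
contact_force: [0.4, -0.2, 0.2]
gripper_width: 0.0699
gripper_force: 0.0
```

Request:
jog_arm --targets '[[[0, 0, 0], [0, 0, 0], -1], [[0, 0, 0], [0, 0, 0], -1], [[0, 0, 0], [0, 0, 0], -1]]'

```text
time: 6.45
eef_pos: [0.453, 0.3122, 0.006]
tcp_rot: [-2.219, 2.223, -0.0]
contact_force: [-0.7, -0.8, 3.5]
gripper_width: 0.0514
gripper_force: 20.0
```

Request:
jog_arm --targets '[[[0, 0, 0], [0, 0, -20], -1], [[0, 0, 0], [0, 0, -40], -1], [[0, 0, 0], [30, 8, 0], -1], [[0, 0, 0], [40, 8, 0], -1], [[0, 0, 0], [40, 8, 0], -1], [[0, 0, 0], [40, 8, 0], -1], [[0, 0, 0], [40, 8, 0], -1], [[0, 0, 0], [10, 0, 0], -1]]'

```text
time: 7.25
eef_pos: [0.4103, 0.1092, 0.0654]
tcp_rot: [2.216, -2.224, -0.001]
contact_force: [0.1, 1.2, -0.6]
gripper_width: 0.0511
gripper_force: 20.0
```

Request:
jog_arm --targets '[[[0, 0, 0.145], [0, 0, 0], -1], [[0, 0, 0.145], [0, 0, 0], -1], [[0, 0, 0.145], [0, 0, 0], -1], [[0, 0, 0.145], [0, 0, 0], -1], [[0, 0, 0.145], [0, 0, 0], -1], [[0, 0, 0.145], [0, 0, 0], -1], [[0, 0, 0.145], [0, 0, 0], -1], [[0, 0, 0.145], [0, 0, 0], -1]]'

```text
time: 8.05
eef_pos: [0.4129, 0.1125, 0.0657]
tcp_rot: [-0.629, 3.077, 0.0]
contact_force: [0.4, 0.3, 0.6]
gripper_width: 0.051
gripper_force: 20.0
```

Request:
jog_arm --targets '[[[0, 0, 0.145], [0, 0, 0], -1], [[0, 0, 0.145], [0, 0, 0], -1], [[0, 0, 0.12], [0, 0, 0], -1], [[0, 0, 0], [0, 0, 0], -1], [[0, 0, 0], [0, 0, 0], -1]]'

```text
time: 8.55
eef_pos: [0.4127, 0.1124, 0.0657]
tcp_rot: [-0.005, 3.141, 0.0]
contact_force: [-0.3, -0.6, -0.1]
gripper_width: 0.0511
gripper_force: 20.0
```

Request:
jog_arm --targets '[[[0, 0, 0], [-20, 0, 0], -1], [[0, 0, 0], [-17, 0, 10], -1], [[0, 0, 0], [0, 0, 25], -1], [[0, 0, 0], [0, 0, 15], -1], [[0, 0, 0], [0, 0, 7], -1], [[0, 0, 0], [0, 0, 0], -1], [[0, 0, 0], [0, 0, 0], -1]]'

```text
time: 9.25
eef_pos: [0.4496, 0.1121, 0.0087]
tcp_rot: [-0.001, 3.141, 0.0]
contact_force: [0.5, 0.5, -0.3]
gripper_width: 0.0515
gripper_force: 20.0
```

Request:
jog_arm --targets '[[[0, 0, 0], [0, 0, 0], 0.5], [[0, 0, 0], [0, 0, 0], 0.5], [[0, 0, 0], [0, 0, 0], 0.5], [[0, 0, 0], [0, 0, -20], 0.5], [[0, 0, 0], [0, 0, -40], 0.5], [[0, 0, 0], [0, 0, -30], 0.5], [[0, 0, 0], [0, 0, 0], 0.5]]'

```text
time: 9.95
eef_pos: [0.452, 0.1127, 0.1022]
tcp_rot: [0.001, 3.135, 0.003]
contact_force: [-0.1, -0.0, 0.4]
gripper_width: 0.069
gripper_force: 0.0
```

```bash
python3 - <<'E'
from h import *
im,d=get_image("wrist");cv2.imwrite("pics/w2.png",cv2.cvtColor(im,cv2.COLOR_RGB2BGR))
W=world("wrist",d);k=(d>0)&(W[...,2]>.01)&(W[...,2]<.025)&(np.hypot(W[...,0]-.4495,W[...,1]-.113)<.045)
w=W[k];print(len(w),rect(w),np.percentile(w[:,2],[5,50,95]));print(pose()[0])
E
```

```text
2044 (array([452. , 112.7]), array([51.2, 51.5]), -21.4) [0.01201401 0.01338048 0.01451965]
[0.45092954 0.11240242 0.10039484]
```

View pics/w2.png

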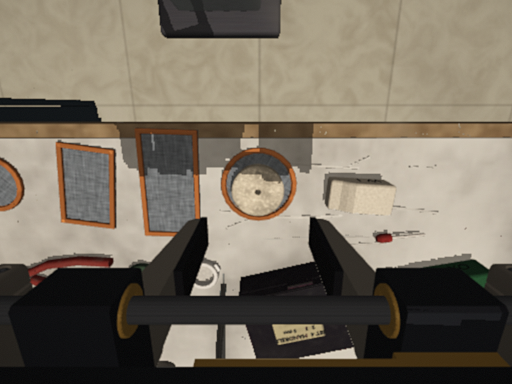

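The picture shows the large wheel at (258,190), inside its round tray's rim. Next is the small wheel.

Request:
jog_arm --targets '[[[0, 0, 0], [0, 40, 0], 0.2], [[0, 0, 0], [0, 40, 0], 0.2], [[0, 0, 0], [-30, 40, 0], 0.2], [[0, 0, 0], [-35, 34, 0], 0.2], [[0, 0, 0], [-45, 0, 0], 0.2], [[0, 0, 0], [-45, 0, 0], 0.2], [[0, 0, 0], [-44, 0, 0], 0.2], [[0, 0, 0], [0, 0, 0], 0.2]]'

```text
time: 10.8
eef_pos: [0.6528, 0.2655, 0.0966]
tcp_rot: [0.003, 3.14, 0.0]
contact_force: [0.7, 1.0, -0.2]
gripper_width: 0.0546
gripper_force: 0.0
```

```bash
python3 - <<'E'
from h import *
im,d=get_image("wrist");cv2.imwrite("pics/w3.png",cv2.cvtColor(im,cv2.COLOR_RGB2BGR))
W=world("wrist",d);k=(d>0)&(W[...,2]>.006)&(W[...,2]<.015)&(np.hypot(W[...,0]-.6505,W[...,1]-.267)<.028)
w=W[k];print(len(w),rect(w),np.percentile(w[:,2],[5,50,95]));print(pose()[0])
b=(d>0)&(np.hypot(W[...,0]-.6505,W[...,1]-.267)>.03)&(np.hypot(W[...,0]-.6505,W[...,1]-.267)<.04);print("bench",np.median(W[b][:,2]))
E
```

```text
864 (array([649.9, 267.9]), array([32.8, 34. ]), 88.8) [0.00819947 0.00971545 0.0109409 ]
[0.64972673 0.26526395 0.09617925]
bench 0.19660620618287628
```

View pics/w3.png

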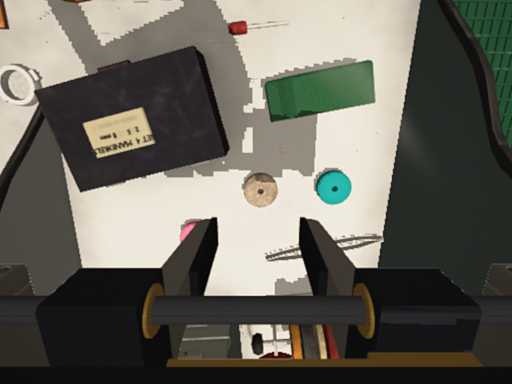

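The small wheel sits at (261,190). The turquoise disc at (334,187) and the pink one at (187,232) are clear of the fingers.

Request:
jog_arm --targets '[[[0, 0, 0], [0, 2, 30], 0.2], [[0, 0, 0], [0, 0, 30], 0.2], [[0, 0, 0], [0, 0, 20], 0.2], [[0, 0, 0], [0, 0, 11], 0.2], [[0, 0, 0], [0, 0, 0], 0.2], [[0, 0, 0], [0, 0, 0], -1], [[0, 0, 0], [0, 0, 0], -1], [[0, 0, 0], [0, 0, 0], -1]]'

```text
time: 11.65
eef_pos: [0.6493, 0.2682, 0.0089]
tcp_rot: [0.001, 3.14, 0.001]
contact_force: [-0.5, 1.4, 0.6]
gripper_width: 0.033
gripper_force: 5.9
```

Request:
jog_arm --targets '[[[0, 0, 0], [0, 0, 0], -1], [[0, 0, 0], [0, 0, 0], -1]]'

```text
time: 11.85
eef_pos: [0.6493, 0.2682, 0.0088]
tcp_rot: [0.001, 3.14, 0.001]
contact_force: [-1.0, 0.3, 6.8]
gripper_width: 0.0321
gripper_force: 20.0
```

Request:
jog_arm --targets '[[[0, 0, 0], [0, 0, 0], 0], [[0, 0, 0], [0, 0, 0], 0], [[0, 0, 0], [0, 0, 2], 0], [[0, 0, 0], [0, 0, 2.5], 0], [[0, 0, 0], [0, 0, 0], 0], [[0, 0, 0], [0, 0, 0], 0]]'

```text
time: 12.45
eef_pos: [0.6484, 0.2678, 0.0027]
tcp_rot: [-0.001, -3.141, 0.0]
contact_force: [0.1, -0.6, -0.1]
gripper_width: 0.0457
gripper_force: 0.0
```

Request:
jog_arm --targets '[[[0, 0, 0], [0, 0, 0], -1], [[0, 0, 0], [0, 0, 0], -1], [[0, 0, 0], [0, 0, 0], -1], [[0, 0, 0], [0, 0, 0], -1]]'

```text
time: 12.85
eef_pos: [0.6486, 0.2679, 0.0031]
tcp_rot: [0.001, 3.142, 0.0]
contact_force: [0.2, 0.2, 0.7]
gripper_width: 0.0332
gripper_force: 20.0
```

Request:
jog_arm --targets '[[[0, 0, 0], [0, 0, -25], -1], [[0, 0, 0], [0, 0, -45], -1], [[0, 0, 0], [0, 0, -27], -1], [[0, 0, 0], [40, 0, 0], -1], [[0, 0, 0], [48, 0, 0], -1], [[0, 0, 0], [48, 0, 0], -1], [[0, 0, 0], [48, 0, 0], -1], [[0, 0, 0], [44, 0, 0], -1]]'

```text
time: 13.65
eef_pos: [0.4184, 0.2677, 0.1002]
tcp_rot: [-0.002, -3.142, -0.0]
contact_force: [-0.3, -0.2, -0.4]
gripper_width: 0.0331
gripper_force: 20.0
```

Request:
jog_arm --targets '[[[0, 0, 0], [0, -40, 0], -1], [[0, 0, 0], [0, -48, 0], -1], [[0, 0, 0], [0, -48, 0], -1], [[0, 0, 0], [0, -48, 0], -1], [[0, 0, 0], [0, -48, 0], -1], [[0, 0, 0], [0, -48, 0], -1], [[0, 0, 0], [0, -48, 0], -1], [[0, 0, 0], [0, -48, 0], -1]]'

```text
time: 14.45
eef_pos: [0.4201, -0.1099, 0.1005]
tcp_rot: [0.001, 3.141, -0.0]
contact_force: [1.3, 0.4, -0.1]
gripper_width: 0.0328
gripper_force: 20.0
```

Request:
jog_arm --targets '[[[0, 0, 0], [0, -45, 0], -1], [[0, 0, 0], [0, 0, 0], -1], [[0, 0, 0], [0, 0, 0], -1]]'

```text
time: 14.75
eef_pos: [0.42, -0.1537, 0.1001]
tcp_rot: [0.006, 3.142, 0.0]
contact_force: [-0.7, -0.4, -0.2]
gripper_width: 0.0331
gripper_force: 20.0
```

Request:
jog_arm --targets '[[[0, 0, 0], [-27, -5, 0], -1], [[0, 0, 0], [0, 0, 30], -1], [[0, 0, 0], [0, 0, 30], -1], [[0, 0, 0], [0, 0, 20], -1], [[0, 0, 0], [0, 0, 10], -1], [[0, 0, 0], [0, 0, 0], -1], [[0, 0, 0], [0, 0, 0], -1]]'

```text
time: 15.45
eef_pos: [0.4476, -0.1574, 0.0106]
tcp_rot: [-0.0, 3.141, -0.0]
contact_force: [0.4, -0.4, 0.5]
gripper_width: 0.0331
gripper_force: 20.0
```

Request:
jog_arm --targets '[[[0, 0, 0], [0, -1, 4.5], -1], [[0, 0, 0], [0, 0, 0], -1], [[0, 0, 0], [0, 0, 0], 0.1], [[0, 0, 0], [0, 0, 0], 0.1], [[0, 0, 0], [0, 0, 0], 0.1]]'

```text
time: 15.95
eef_pos: [0.4474, -0.1591, 0.0058]
tcp_rot: [0.002, 3.141, -0.0]
contact_force: [0.2, -0.7, -0.7]
gripper_width: 0.0503
gripper_force: 0.0
```

Request:
jog_arm --targets '[[[0, 0, 0], [0, 0, -20], 0.1], [[0, 0, 0], [0, 0, -40], 0.1], [[0, 0, 0], [0, 0, -34], 0.1], [[0, 0, 0], [0, 0, 0], 0.1]]'

```text
time: 16.35
eef_pos: [0.45, -0.16, 0.1035]
tcp_rot: [0.002, 3.135, -0.004]
contact_force: [-1.1, 0.0, 0.8]
gripper_width: 0.0506
gripper_force: 0.0
```

```bash
python3 - <<'E'
from h import *
im,d=get_image("wrist");cv2.imwrite("pics/w4.png",cv2.cvtColor(im,cv2.COLOR_RGB2BGR))
W=world("wrist",d);r=np.hypot(W[...,0]-.4476,W[...,1]+.159)
k=(d>0)&(W[...,2]>.007)&(W[...,2]<.018)&(r<.035)
w=W[k];print(len(w),rect(w),np.percentile(w[:,2],[5,50,95]));print(pose()[0])
A=np.c_[w[:,:2]-w[:,:2].mean(0),np.ones(len(w))];print(np.linalg.lstsq(A,w[:,2],rcond=None)[0])
E
```

```text
831 (array([ 450.4, -158. ]), array([33. , 33.4]), -1.5) [0.00866614 0.01020405 0.01150239]
[ 0.44880909 -0.15956901  0.10159043]
[0.00105873 0.00163329 0.01013901]
```

View pics/w4.png

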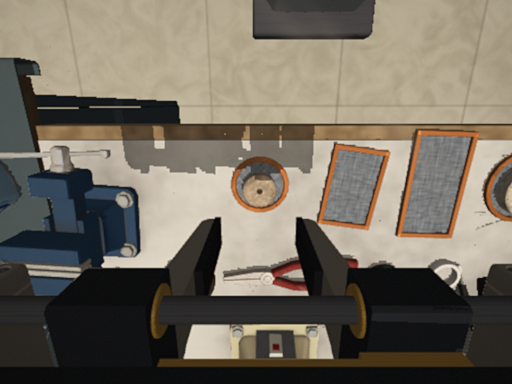

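The small wheel lies flat in its tray, at (260,188). Next is the long bar.

Request:
jog_arm --targets '[[[0, 0, 0], [20, 35, 0], 0.3], [[0, 0, 0], [10, 48, 0], 0.3], [[0, 0, 0], [0, 48, 0], 0.3], [[0, 0, 0], [0, 48, 0], 0.3], [[0, 0, 0], [0, 48, 0], 0.3], [[0, 0, 0], [0, 48, 0], 0.3], [[0, 0, 0], [0, 48, 0], 0.3], [[0, 0, 0], [0, 48, 0], 0.3]]'

```text
time: 17.2
eef_pos: [0.4164, 0.2137, 0.0984]
tcp_rot: [-0.001, -3.14, 0.001]
contact_force: [1.7, -0.2, 0.6]
gripper_width: 0.0599
gripper_force: 0.0
```

Request:
jog_arm --targets '[[[0, 0, 0], [0, 45, 0], 0.3], [[0, 0, -0.145], [0, 0, 0], 0.3], [[0, 0, -0.145], [0, 0, 0], 0.3], [[0, 0, -0.145], [0, 0, 0], 0.3], [[0, 0, -0.145], [0, 0, 0], 0.3], [[0, 0, -0.145], [0, 0, 0], 0.3], [[0, 0, -0.145], [0, 0, 0], 0.3], [[0, 0, -0.145], [0, 0, 0], 0.3]]'

```text
time: 18.0
eef_pos: [0.4167, 0.2566, 0.0982]
tcp_rot: [1.533, -2.74, 0.0]
contact_force: [0.1, 0.7, 0.1]
gripper_width: 0.0598
gripper_force: 0.0
```

Request:
jog_arm --targets '[[[0, 0, -0.145], [0, 0, 0], 0.3], [[0, 0, -0.145], [0, 0, 0], 0.3], [[0, 0, -0.145], [0, 0, 0], 0.3], [[0, 0, -0.145], [0, 0, 0], 0.3], [[0, 0, -0.145], [0, 0, 0], 0.3], [[0, 0, 0], [0, 0, 0], 0.3], [[0, 0, 0], [0, 0, 0], 0.3]]'

```text
time: 18.7
eef_pos: [0.417, 0.2567, 0.0987]
tcp_rot: [2.395, -2.031, -0.001]
contact_force: [-0.1, 0.2, 1.7]
gripper_width: 0.0595
gripper_force: 0.0
```

```bash
python3 - <<'E'
from h import *
p,R=pose();print(p,"psi",np.degrees(np.arctan2(R[1,1],R[0,1])),sensors.get_state()["joint_pos"])
print(shift(np.array([559.6,316,100])-p*1000))
E
```

```text
[0.41701879 0.25671991 0.09869165] psi -170.60167870677256 [ 5.48737178e-01  2.99008992e-01  2.01888889e+00  3.04100869e-05
  8.25205314e-01 -2.75690816e+00]
[ -35.2 -150.3   -1.5]
```

Request:
jog_arm --targets '[[[0, 0, -0.025], [0, -30, 0], 0.3], [[0, 0, 0], [-10, -40, 0], 0.3], [[0, 0, 0], [-10, -40, 0], 0.3], [[0, 0, 0], [-12, -41, 0], 0.3], [[0, 0, 0], [0, 0, 0], 0.3], [[0, 0, 0], [0, 0, 0], 0.3]]'

```text
time: 19.3
eef_pos: [0.5594, 0.3165, 0.0985]
tcp_rot: [2.421, -1.999, -0.001]
contact_force: [-0.3, -0.4, 0.5]
gripper_width: 0.0596
gripper_force: 0.0
```

```bash
python3 - <<'E'
from h import *
im,d=get_image("wrist");W=world("wrist",d)
k=(d>0)&(W[...,2]>.02)&(W[...,2]<.034)&(abs(W[...,0]-.56)<.05)&(abs(W[...,1]-.316)<.06)&(im[...,1]>im[...,0]*1.3)
w=W[k];print(len(w),rect(w),np.percentile(w[:,2],[5,50,95]))
p,R=pose();print(p,"psi",np.degrees(np.arctan2(R[1,1],R[0,1])))
print(shift(np.array([559.6,316,7])-p*1000))
E
```

```text
2869 (array([560. , 317.3]), array([32.6, 83.3]), 10.3) [0.02098697 0.02753778 0.02880713]
[0.55851934 0.31609863 0.09853869] psi -169.0426586106428
[ 0.2 -1.3 91.5]
```

Request:
jog_arm --targets '[[[0, 0, 0], [-1, -1, 30], 0.3], [[0, 0, 0], [0, 0, 30], 0.3], [[0, 0, 0], [0, 0, 20], 0.3], [[0, 0, 0], [0, 0, 11], 0.3], [[0, 0, 0], [0, 0, 0], 0.3], [[0, 0, 0], [0, 0, 0], 0.3], [[0, 0, 0], [0, 0, 0], -1], [[0, 0, 0], [0, 0, 0], -1]]' --squeeze 30

```text
time: 20.15
eef_pos: [0.5611, 0.3183, 0.0098]
tcp_rot: [-2.424, 1.996, -0.001]
contact_force: [-0.1, 0.1, 0.2]
gripper_width: 0.0456
gripper_force: 0.0
```

Request:
jog_arm --targets '[[[0, 0, 0], [0, 0, 0], -1], [[0, 0, 0], [0, 0, 0], -1], [[0, 0, 0], [0, 0, 0], -1]]'

```text
time: 20.45
eef_pos: [0.5607, 0.3181, 0.0092]
tcp_rot: [-2.425, 1.996, -0.0]
contact_force: [-1.1, -1.6, 6.3]
gripper_width: 0.0337
gripper_force: 30.0
```

Request:
jog_arm --targets '[[[0, 0, 0], [0, 0, -15], -1], [[0, 0, 0], [0, 0, -40], -1], [[0, 0, 0], [6, 30, 0], -1], [[0, 0, 0], [8, 40, 0], -1], [[0, 0, 0], [8, 40, 0], -1], [[0, 0, 0], [10, 40, 0], -1], [[0, 0, 0], [0, 0, 0], -1]]'

```text
time: 21.15
eef_pos: [0.4136, 0.2546, 0.0634]
tcp_rot: [2.421, -1.992, -0.003]
contact_force: [0.4, -0.6, -2.9]
gripper_width: 0.0341
gripper_force: 30.0
```

Request:
jog_arm --targets '[[[0, 0, 0.14], [0, 0, 0], -1], [[0, 0, 0.14], [0, 0, 0], -1], [[0, 0, 0.14], [0, 0, 0], -1], [[0, 0, 0.14], [0, 0, 0], -1], [[0, 0, 0.14], [0, 0, 0], -1], [[0, 0, 0.14], [0, 0, 0], -1], [[0, 0, 0.14], [0, 0, 0], -1], [[0, 0, 0.14], [0, 0, 0], -1]]'

```text
time: 21.95
eef_pos: [0.4203, 0.2581, 0.0643]
tcp_rot: [-0.986, 2.982, 0.0]
contact_force: [-0.0, 0.2, -1.2]
gripper_width: 0.0339
gripper_force: 30.0
```

Request:
jog_arm --targets '[[[0, 0, 0.14], [0, 0, 0], -1], [[0, 0, 0.14], [0, 0, 0], -1], [[0, 0, 0.14], [0, 0, 0], -1], [[0, 0, 0.14], [0, 0, 0], -1], [[0, 0, 0.12], [0, 0, 0], -1], [[0, 0, 0], [0, 0, 0], -1], [[0, 0, 0], [0, 0, 0], -1]]'

```text
time: 22.65
eef_pos: [0.42, 0.258, 0.064]
tcp_rot: [0.051, 3.141, 0.001]
contact_force: [0.2, 0.3, -1.5]
gripper_width: 0.0335
gripper_force: 30.0
```

```bash
python3 - <<'E'
from h import *
p,R=pose();print(p,"psi",np.degrees(np.arctan2(R[1,1],R[0,1])))
print(shift(np.array([448.5,21.6,p[2]*1000])-p*1000))
E
```

```text
[0.41999559 0.25795544 0.06403345] psi 88.15019201424118
[-3.610e+01 -2.353e+02 -1.000e-01]
```

Request:
jog_arm --targets '[[[0, 0, 0], [0, -35, 0], -1], [[0, 0, 0], [0, -45, 0], -1], [[0, 0, 0], [-6, -45, 0], -1], [[0, 0, 0], [-10, -45, 0], -1], [[0, 0, 0], [-10, -45, 0], -1], [[0, 0, 0], [-10, -20, 0], -1], [[0, 0, 0], [0, 0, 0], -1], [[0, 0, 0], [0, 0, 0], -1]]'

```text
time: 23.45
eef_pos: [0.4471, 0.0214, 0.0637]
tcp_rot: [0.056, 3.141, 0.0]
contact_force: [-0.1, 0.1, -2.4]
gripper_width: 0.0335
gripper_force: 30.0
```

```bash
python3 - <<'E'
from h import *
im,d=get_image("wrist");cv2.imwrite("pics/w5.png",cv2.cvtColor(im,cv2.COLOR_RGB2BGR))
p,R=pose();print(p,"psi",np.degrees(np.arctan2(R[1,1],R[0,1])))
print(shift(np.array([448.5,21.6,11.5])-p*1000))
W=world("wrist",d);hsv=cv2.cvtColor(im,cv2.COLOR_RGB2HSV)
g=(d>0)&(hsv[...,0]>45)&(hsv[...,0]<90)&(hsv[...,1]>90)&(W[...,2]>.06)&(np.hypot(W[...,0]-p[0],W[...,1]-p[1])<.06);w=W[g];print("bar",rect(w),np.median(w[:,2]))
E
```

```text
[0.44679824 0.0219961  0.06360316] psi 88.00835732643304
[-1.7 -0.3 52.1]
bar (array([444.2,  21.7]), array([35.9, 82.4]), 87.6) 0.08181026405042482
```

View pics/w5.png

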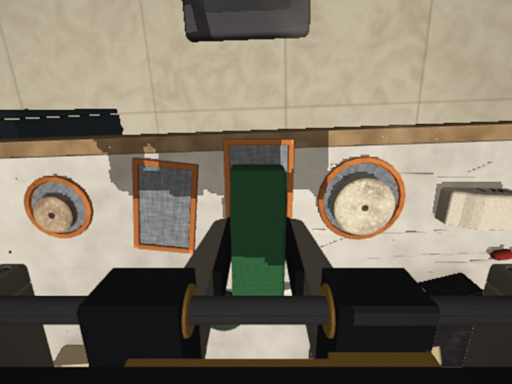

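The bar hangs level above the long tray, at (258,230), with the tray ends visible at (258,145). I'll lower it now.

Request:
jog_arm --targets '[[[0, 0, 0], [-2, 0, 20], -1], [[0, 0, 0], [0, 0, 20], -1], [[0, 0, 0], [0, 0, 11.5], -1], [[0, 0, 0], [0, 0, 0], -1], [[0, 0, 0], [0, 0, 0], -1], [[0, 0, 0], [0, 0, 0], -1]]'

```text
time: 24.1
eef_pos: [0.4491, 0.0219, 0.0124]
tcp_rot: [0.055, 3.141, 0.0]
contact_force: [0.5, 0.1, -1.5]
gripper_width: 0.0338
gripper_force: 30.0
```

Request:
jog_arm --targets '[[[0, 0, 0], [0, 0, 1], -1], [[0, 0, 0], [0, 0, 0], -1], [[0, 0, 0], [0, 0, 0], 0.2], [[0, 0, 0], [0, 0, 0], 0.2], [[0, 0, 0], [0, 0, 0], 0.2]]'

```text
time: 24.6
eef_pos: [0.4492, 0.0214, 0.0112]
tcp_rot: [0.056, 3.141, 0.0]
contact_force: [-0.2, -0.2, 0.4]
gripper_width: 0.0545
gripper_force: 0.0
```

Request:
jog_arm --targets '[[[0, 0, 0], [0, 0, -20], 0.2], [[0, 0, 0], [0, 0, -40], 0.2], [[0, 0, 0], [0, 0, -30], 0.2], [[0, 0, 0], [0, 0, 0], 0.2]]'

```text
time: 25.0
eef_pos: [0.4516, 0.0216, 0.1045]
tcp_rot: [0.056, 3.135, 0.001]
contact_force: [0.5, -0.3, -0.3]
gripper_width: 0.0549
gripper_force: 0.0
```

```bash
python3 - <<'E'
from h import *
im,d=get_image("wrist");cv2.imwrite("pics/w6.png",cv2.cvtColor(im,cv2.COLOR_RGB2BGR))
p,R=pose();print(p,"psi",np.degrees(np.arctan2(R[1,1],R[0,1])))
W=world("wrist",d);hsv=cv2.cvtColor(im,cv2.COLOR_RGB2HSV)
g=(d>0)&(hsv[...,0]>45)&(hsv[...,0]<90)&(hsv[...,1]>90)&(W[...,2]>.018)&(W[...,2]<.05)&(np.hypot(W[...,0]-.448,W[...,1]-.0216)<.06);w=W[g];print("bar",rect(w),np.percentile(w[:,2],[5,50,95]))
E
```

```text
[0.45056324 0.02151127 0.10275361] psi 87.9448468621105
bar (array([447.7,  21.9]), array([32.5, 85.6]), 87.3) [0.01971714 0.02774842 0.02909464]
```

View pics/w6.png

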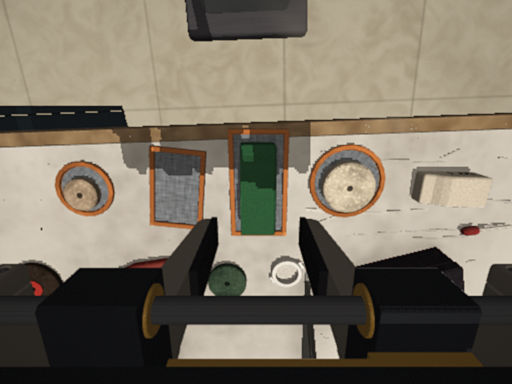

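The long bar is in its tray at (258,188), centred and flat. Next is the short bar.

Request:
jog_arm --targets '[[[0, 0, 0], [10, 45, 0], 0.2], [[0, 0, 0], [10, 48, 0], 0.2], [[0, 0, 0], [0, 48, 0], 0.2], [[0, 0, 0], [0, 48, 0], 0.2], [[0, 0, -0.14], [0, 0, 0], 0.2], [[0, 0, -0.14], [0, 0, 0], 0.2], [[0, 0, -0.14], [0, 0, 0], 0.2], [[0, 0, -0.14], [0, 0, 0], 0.2]]'

```text
time: 25.85
eef_pos: [0.4348, 0.2109, 0.0995]
tcp_rot: [0.823, -3.029, 0.001]
contact_force: [0.4, -0.4, -0.8]
gripper_width: 0.0553
gripper_force: 0.0
```

Request:
jog_arm --targets '[[[0, 0, -0.14], [0, 0, 0], 0.2], [[0, 0, -0.14], [0, 0, 0], 0.2], [[0, 0, -0.14], [0, 0, 0], 0.2], [[0, 0, -0.14], [0, 0, 0], 0.2], [[0, 0, -0.14], [0, 0, 0], 0.2], [[0, 0, -0.14], [0, 0, 0], 0.2], [[0, 0, -0.14], [0, 0, 0], 0.2], [[0, 0, 0], [0, 0, 0], 0.2]]'

```text
time: 26.65
eef_pos: [0.435, 0.2107, 0.0998]
tcp_rot: [2.147, -2.291, -0.001]
contact_force: [-0.2, 0.3, 0.6]
gripper_width: 0.0552
gripper_force: 0.0
```

```bash
python3 - <<'E'
from h import *
im,d=get_image("wrist");W=world("wrist",d)
k=(d>0)&(W[...,2]>.017)&(W[...,2]<.032)&(abs(W[...,0]-.456)<.03)&(abs(W[...,1]-.2125)<.05)
w=W[k];print(len(w),rect(w),np.percentile(w[:,2],[5,50,95]))
p,R=pose();print(p,"psi",np.degrees(np.arctan2(R[1,1],R[0,1])))
print(shift(np.array([456.5,212.3,7])-p*1000))
E
```

```text
1715 (array([457. , 214.4]), array([29.7, 59.2]), -4.2) [0.01778228 0.02442102 0.02576717]
[0.43509756 0.21071609 0.0999348 ] psi 176.0113999908742
[ -3.2 -21.4  92.9]
```

Request:
jog_arm --targets '[[[0, 0, 0], [-3, -21.5, 0], 0.2], [[0, 0, 0], [0, 0, 30], 0.2], [[0, 0, 0], [0, 0, 30], 0.2], [[0, 0, 0], [0, 0, 22], 0.2], [[0, 0, 0], [0, 0, 12], 0.2], [[0, 0, 0], [0, 0, 0], 0.2], [[0, 0, 0], [0, 0, 0], 0.2], [[0, 0, 0], [0, 0, 0], -1]]'

```text
time: 27.5
eef_pos: [0.4582, 0.213, 0.008]
tcp_rot: [-2.144, 2.294, -0.001]
contact_force: [0.5, 0.8, -0.4]
gripper_width: 0.0491
gripper_force: 0.0
```

Request:
jog_arm --targets '[[[0, 0, 0], [0, 0, 0], -1], [[0, 0, 0], [0, 0, 0], -1], [[0, 0, 0], [0, 0, 0], -1], [[0, 0, 0], [0, 0, 0], -1]]'

```text
time: 27.9
eef_pos: [0.4577, 0.2128, 0.0077]
tcp_rot: [-2.146, 2.294, -0.0]
contact_force: [-1.4, 0.3, 6.8]
gripper_width: 0.0297
gripper_force: 30.0
```

Request:
jog_arm --targets '[[[0, 0, 0], [0, 0, -20], -1], [[0, 0, 0], [0, 0, -42], -1], [[0, 0, 0], [0, 20, 0], -1], [[0, 0, 0], [0, 18, 0], -1], [[0, 0, 0.137], [0, 0, 0], -1], [[0, 0, 0.137], [0, 0, 0], -1], [[0, 0, 0.137], [0, 0, 0], -1], [[0, 0, 0.137], [0, 0, 0], -1]]'

```text
time: 28.7
eef_pos: [0.4194, 0.2151, 0.0692]
tcp_rot: [-1.438, 2.793, -0.0]
contact_force: [0.5, 0.3, -1.9]
gripper_width: 0.0292
gripper_force: 30.0
```

Request:
jog_arm --targets '[[[0, 0, 0.137], [0, 0, 0], -1], [[0, 0, 0.137], [0, 0, 0], -1], [[0, 0, 0.137], [0, 0, 0], -1], [[0, 0, 0.137], [0, 0, 0], -1], [[0, 0, 0.137], [0, 0, 0], -1], [[0, 0, 0.137], [0, 0, 0], -1], [[0, 0, 0.137], [0, 0, 0], -1], [[0, 0, 0.137], [0, 0, 0], -1]]'

```text
time: 29.5
eef_pos: [0.4194, 0.2151, 0.0691]
tcp_rot: [-0.228, -3.133, 0.0]
contact_force: [0.5, 0.2, -1.4]
gripper_width: 0.0299
gripper_force: 30.0
```

```bash
python3 - <<'E'
from h import *
p,R=pose();print(p,"psi",np.degrees(np.arctan2(R[1,1],R[0,1])))
print(shift(np.array([450.5,-64,p[2]*1000])-p*1000))
E
```

```text
[0.41941611 0.2150839  0.06910191] psi 81.66045084640214
[ -71.2 -271.6    0. ]
```

Request:
jog_arm --targets '[[[0, 0, 0], [-10, -35, 0], -1], [[0, 0, 0], [-10, -42, 0], -1], [[0, 0, 0], [-10, -42, 0], -1], [[0, 0, 0], [-10, -42, 0], -1], [[0, 0, 0], [-10, -42, 0], -1], [[0, 0, 0], [-11, -42, 0], -1], [[0, 0, 0], [-10, -26, 0], -1], [[0, 0, 0], [0, 0, 0], -1]]'

```text
time: 30.3
eef_pos: [0.453, -0.066, 0.0694]
tcp_rot: [0.225, 3.132, -0.001]
contact_force: [-0.2, 1.0, -1.4]
gripper_width: 0.0296
gripper_force: 30.0
```

```bash
python3 - <<'E'
from h import *
im,d=get_image("wrist")
W=world("wrist",d);p,R=pose();print(p,"psi",np.degrees(np.arctan2(R[1,1],R[0,1])))
hsv=cv2.cvtColor(im,cv2.COLOR_RGB2HSV)
k=(d>0)&(W[...,2]>.078)&(W[...,2]<.1)&(abs(W[...,0]-p[0])<.045)&(abs(W[...,1]-p[1])<.0145)
w=W[k];print("bar",rect(w))
print(shift(np.array([450.5,-64,10.5])-p*1000))
E
```

```text
[ 0.45231351 -0.06449583  0.06915639] psi 81.80789256084796
bar (array([454.3, -64.5]), array([29. , 59.8]), 89.9)
[ 1.9  0.2 58.7]
```

Request:
jog_arm --targets '[[[0, 0, 0], [2.5, 0, 20], -1], [[0, 0, 0], [0, 0, 22], -1], [[0, 0, 0], [0, 0, 13], -1], [[0, 0, 0], [0, 0, 3.5], -1], [[0, 0, 0], [0, 0, 0], -1], [[0, 0, 0], [0, 0, 0], -1]]'

```text
time: 30.95
eef_pos: [0.4498, -0.0621, 0.0109]
tcp_rot: [0.218, 3.134, 0.0]
contact_force: [-0.3, 0.1, -1.5]
gripper_width: 0.03
gripper_force: 30.0
```

Request:
jog_arm --targets '[[[0, 0, 0], [0, -1, 1], -1], [[0, 0, 0], [0, 0, 0], -1], [[0, 0, 0], [0, 0, 0], 0.1], [[0, 0, 0], [0, 0, 0], 0.1], [[0, 0, 0], [0, 0, 0], 0.1]]'

```text
time: 31.45
eef_pos: [0.4496, -0.0638, 0.0097]
tcp_rot: [0.22, 3.134, -0.0]
contact_force: [-0.4, 0.2, -0.2]
gripper_width: 0.0501
gripper_force: 0.0
```

Request:
jog_arm --targets '[[[0, 0, 0], [0, 0, -20], 0.1], [[0, 0, 0], [0, 0, -40], 0.1], [[0, 0, 0], [0, 0, -30], 0.1], [[0, 0, 0], [40, 0, -10], 0.1], [[0, 0, 0], [40, 0, 0], 0.1], [[0, 0, 0], [0, 0, 0], 0.1], [[0, 0, 0], [0, 0, 0], 0.1]]'

```text
time: 32.15
eef_pos: [0.3701, -0.0526, 0.1099]
tcp_rot: [0.22, 3.133, -0.0]
contact_force: [0.9, 0.7, -0.1]
gripper_width: 0.0506
gripper_force: 0.0
```

```bash
python3 - <<'E'
from h import *
im,d=get_image("wrist");cv2.imwrite("pics/w7.png",cv2.cvtColor(im,cv2.COLOR_RGB2BGR))
W=world("wrist",d)
k=(d>0)&(W[...,2]>.017)&(W[...,2]<.035)&(abs(W[...,0]-.4505)<.045)&(abs(W[...,1]+.064)<.03)
w=W[k];print("bar",rect(w),np.percentile(w[:,2],[5,50,95]))
im,d=get_image("top");cv2.imwrite("pics/top1.png",cv2.resize(cv2.cvtColor(im,cv2.COLOR_RGB2BGR)[200:280,220:410],None,fx=4,fy=4))
E
```

```text
bar (array([451.4, -63.1]), array([29.5, 58.9]), 82.1) [0.0181737  0.02634028 0.02786147]
```

View pics/w7.png

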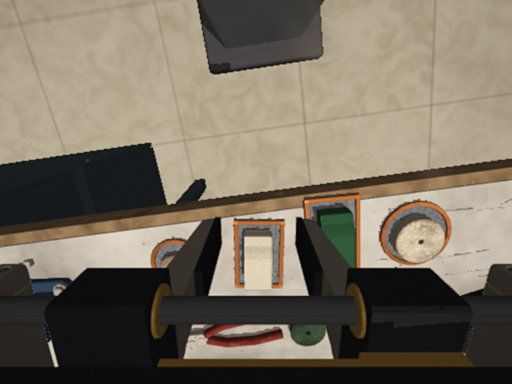

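View pics/top1.png

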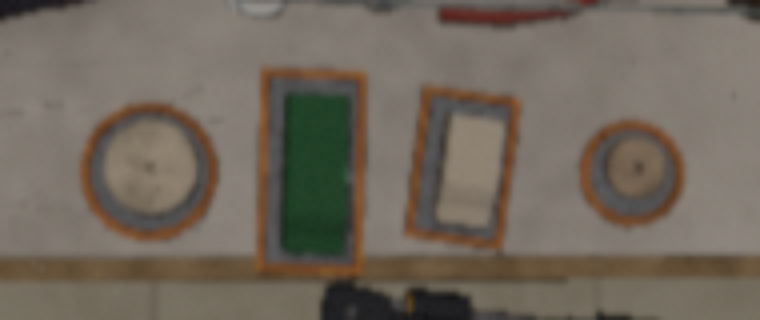

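The top crop shows all four supplies inside their rims: large wheel (150,167), long bar (316,175), short bar (468,168) and small wheel (636,168). The robot is clear of everything, so I'm handing in.

```bash
python3 -c "
from workcell import ctrl;print(ctrl.hand_in())"
```

```text
the job is handed in; nothing more can be done
None
```

Both wheels and both bars are lying flat in their matching trays, confirmed in the final camera views, and the job was handed in at about 32 s; the hand-in gave no verdict.

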